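# Show the smoked cover plate to the bench camera

## Task

The iron has burnt: lift the brown smoked glass cover plate off the gas bottle with the rusty deposit and hold it in the air in front of the upward-looking bench camera so that the class can see its sooty underside: 90 mm from the lens, centred on it, parallel to the camera's rectangular front and with its long sides along that front's long sides. Finish while holding the plate there, motionless, in the gripper alone. Leave the two bottles, the clear plate, the spoon, the brown jar and the camera standing as they are.

Things in the scene. Friction and masses are not known exactly. Their poses are not given: they have to be found in the camera images.
- smoked_plate: Dark brown smoked glass cover plate, 76 x 60 x 5 mm (x, y, z), about 50 g, loose on the mouth of the used bottle, sooty side down, overhanging the lip by 2 mm or more. Origin: centre of its underside. x along the long side (within 23 degrees of straight away from the robot), y along the short side, z up out of its clean top face. Can be gripped across the 60 mm from above.
- used_bottle: Loose clear glass gas bottle with a rusty deposit inside, 120 mm high, body diameter 68 mm up to 78 mm, then narrowing to a 40 mm neck from 98 mm, mouth lip 46 mm across in the top 6 mm; 280 g. Origin: centre of its underside, z up.
- clean_bottle: The same kind of bottle, empty and clean, covered with the clear plate. To be left alone. Origin: centre of its underside.
- clear_plate: Clear, pale glass cover plate, 76 x 60 x 5 mm, lying on the clean bottle. To be left alone. Origin: centre of its underside.
- camera_lens (a point): Centre of the bench camera's lens, on its front face. z: the way it looks, up, leaning 8 to 24 degrees roughly to -x. x along the 76 mm side of its rectangular grey front (a white light bar at each end), y along the 58 mm side, level. Camera fixed on a base 100 x 110 mm; cheeks reach 81 mm above the bench; a stiff hinge 50 mm behind this point, 70 mm above the bench, holds the head.
- spoon: Loose spoon with a steel bowl and a wooden handle, 170 mm long, lying crosswise on the bench nearer to the robot than the bottles. To be left alone. Origin: its middle, on the bench; x along it.
- reagent: Loose brown jar with a black cap, diameter 56 mm, 100 mm high, standing beyond the bottles. To be left alone. Origin: centre of its underside.
Mind the look-alikes: they are no part of the job. Of the things like the smoked_plate, leave any that is orange, red or turquoise; of the rest the smaller one is meant.

How it is judged:
By the outcome, as a careful person would: the job done as asked, in the order asked, and still so for the second after the job is handed in, while the arm keeps its last pose, push and grip.
It also fails if it takes over 34 s, if anything falls off the work surface, if the arm or the gripper's body presses on something with over 40 N, if the wrist force passes 120 N, or if a joint passes its speed limit or range.

## Robot

A 7-joint arm with a two-finger parallel gripper is mounted at the origin on the work surface. World frame = base frame: x ahead of the robot, y to its left, z up, the work surface at z = 0. Lengths are in m, angles in rad, forces in N, time in s.
With the tool pointing down it reaches from about 0.425 to 0.925 m from the base axis. Payload 6.8 kg.
Tool frame: the origin (TCP) lies between the finger pads; the fingertips stand 17 mm ahead of it and the grasp point (between the pads) lies 2 mm behind it (robot.tcp_to_tips is the distance from the TCP to the fingertips, in m); y points along the fingers, x is the direction in which the jaws open and shut, and the axes are right-handed (so a half turn about y gives the same grasp; the last joint's range is limited). The gripper opens to 85 mm and grips with 20 to 120 N. Pads are 22 mm wide; open, the fingers measure 114 mm over their backs; the gripper's body (76 mm by 85 mm) begins 54 mm behind the grasp point. The pads swing forward as they close: fully open they stand 13 mm farther back than shut.
Start: joints at [-0.108, 0.477, 0.022, 1.555, -0.011, 1.109, -0.083], TCP at [0.675, 0, 0.248] pointing down, gripper open.
Joint ranges: [-2.96, 2.96], [-0.34, 2.1], [-1.41, 1.46], [0.24, 2.44], [-1.37, 4.51], [0.17, 1.92], [-2.96, 2.96]. Speed limits (rad/s): [2.39, 2.39, 3.14, 3.14, 3.14, 3.14, 3.14].

## Interface

Orientations are given as a rotation vector (axis times angle).
In Python, from bench import robot, camera, camera_info, order gives the robot as it stands.
- The arm moves only by the tool jog_arm, never from a script. Its argument "series" is a list of rows, each a list of 3 entries, a list of its own where there are three numbers: the shift along the tool's x, y, z each as a share of 0.04 m, from -1 to 1, then the turn, a rotation vector about the tool's x, y, z each as a share of 90 degrees, from -1 to 1, then the opening, from 0 (shut) to 1 (fully open). In form: [[[dx, dy, dz], [ax, ay, az], grip], ...]. A call has 1 to 20 rows; each row shifts and turns the pose as measured when the row begins, along the tool's axes as they then stand; what a row does not reach is not made up. A row lasts 1/12 s, in which the tool goes at most 41.7 mm and 7.16 degrees, less where a joint would pass 70% of its speed; a pose out of reach is approached as far as the arm can. A call with a number of a shift or a turn outside -1 to 1 is refused whole. A call with a gripper value outside its range is refused whole. The fingers move at their own pace and stop on an object; "force" is the grip in N (left out, the last holds). Time passes only in rows, so rows that do not move let the fingers close. It gives the time, the measured TCP pose, the force and the opening at its end, in the units of the state.
- robot.state(): the state, without advancing time (a new reading comes with each control period).
- camera(name): name is "scene" or "side" or "wrist"; returns the picture (384x512x3 uint8, red, green, blue); there is no depth.
- camera_info(name): a dict with "fov_y" (degrees; the focal length in pixels is half the picture's height over the tangent of half this angle, whatever the lens; pixels are square), "cx", "cy" (the principal point, pixels), "view" (4x4, takes a point from world to camera coordinates). Camera axes: x right, y down, z forward; pixel columns grow to the right and rows downward; lengths in m; the calibration is good to about 2 mm. The wrist camera is an equidistant fisheye: a pixel r from the principal point sees the ray r / f radians off the axis. A picture is of the moment at which its call begins: read the wrist's pose just before it. camera_info takes no time and is no camera call; for the wrist camera it gives the pose at the moment of the call.
- order.hand_in(): hands the job in, once; it reports no verdict.
The state is a dict: "time": time; "joints": joint angles; "joint_vel": joint speeds; "joint_efforts": joint torques, N m; "position": TCP position; "ee_rot": TCP orientation; "force": force on the tool from outside, world axes, zero at the start; "moment": the same for the moment, N m; "opening": finger opening in m.
Only numpy, scipy, OpenCV 4.12 (cv2) and the standard library are available. Lean on these libraries where they do the work, as an engineer would, in place of code of your own. Each camera call takes 0.05 s, during which the arm holds its last target. There are 200 camera calls.

## Working session

There is one attempt and no reset: what is moved stays moved. The work goes in short steps, Python scripts to look and compute and a tool call to move; the robot and the scene stay as the last step left them, time stands still between calls to the robot, and variables do not carry over. Pictures are saved under pics/ and viewed, about 8 in all and at most 12, crops included, and the job is handed in when it is done.

Besides the shell and the picture viewer there is one more tool, called after ">>>" in YAML: its name, and indented under it one key for each argument. jog_arm: Moves the arm, as the interface text tells. Its arguments: {"type":"object","properties":{"series":{"type":"array","items":{"type":"array"}},"force":{"type":"number"}},"required":["series"]}

```bash
mkdir -p pics; ls; python3 - <<'E'
from bench import robot,camera,camera_info
import cv2,numpy as np
print(robot.state())
ims=[]
for n in("scene","side","wrist"):
    i=camera_info(n);print(n,i["fov_y"],i["cx"],i["cy"],np.round(i["view"],3).tolist())
    im=camera(n)[:,:,::-1];cv2.imwrite(f"pics/{n}0.png",im);ims.append(im)
E
```

```text
pics
{'time': 0.0, 'joints': array([-0.10806457,  0.47778999,  0.02231338,  1.55643595, -0.01148131,
        1.10928408, -0.08311123]), 'joint_vel': array([-0.00074642, -0.00224931, -0.0005529 ,  0.00122402, -0.00068667,
       -0.00038603,  0.00168919]), 'joint_efforts': array([-5.45967814e-04, -5.96443820e+01,  1.60769675e+00, -2.81194621e+01,
        1.24063640e-02,  9.39900521e-03,  2.20753498e-05]), 'position': array([ 6.74451125e-01, -2.43439145e-05,  2.47338503e-01]), 'ee_rot': array([-1.57093295e+00,  1.39594276e-03,  1.40671167e-03]), 'force': array([0.20309001, 0.4403651 , 0.61294766]), 'moment': array([-0.00643261,  0.01728787,  0.03212936]), 'opening': 0.08523640652789066}
scene 54.593447739966614 255.9435774202304 190.6053770906916 [[-0.863, 0.505, -0.018, 0.529], [0.36, 0.59, -0.722, -0.12], [-0.354, -0.63, -0.691, 1.077], [0.0, 0.0, 0.0, 1.0]]
side 53.12015000262749 252.610111643739 190.48334334018 [[0.746, -0.666, -0.024, -0.473], [-0.403, -0.423, -0.811, 0.307], [0.53, 0.615, -0.584, 0.694], [0.0, 0.0, 0.0, 1.0]]
wrist 65.70646984690485 251.61191429378906 189.15617354070193 [[1.0, 0.001, -0.003, -0.673], [0.002, -0.959, 0.284, -0.038], [-0.002, -0.284, -0.959, 0.38], [0.0, 0.0, 0.0, 1.0]]
```

View pics/scene0.png

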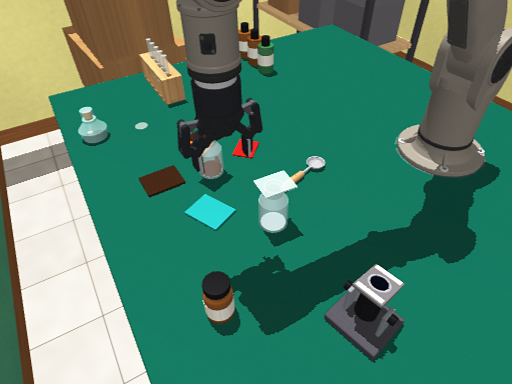

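View pics/side0.png

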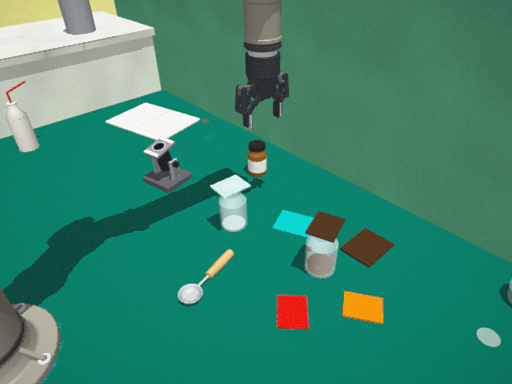

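View pics/wrist0.png

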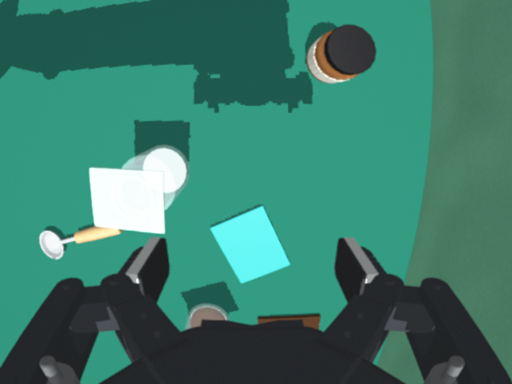

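The scene view shows the camera at (380,284), the clean bottle at (272,205), and the used bottle at (210,160), partly hidden by the gripper. The side view shows:
- the smoked plate on the rusty bottle at (325,226)
- a larger brown look-alike on the bench at (367,246), which is (162,180) in the scene view
- orange (363,307), red (293,311) and turquoise (293,222) plates
- the bench camera at (160,147)

My choice is the plate at side (325,226), since it lies on the rusty bottle. Next is a close crop to check it.

```bash
cat > h.py <<'E'
import cv2,numpy as np
from bench import robot,camera,camera_info
from scipy.spatial.transform import Rotation as R
def ray(n,p,info=None):
    i=info or camera_info(n);V=np.array(i["view"]);f=192/np.tan(np.radians(i["fov_y"])/2)
    d=np.array([(p[0]-i["cx"])/f,(p[1]-i["cy"])/f,1.])
    if n=="wrist":
        r=np.hypot(d[0],d[1]);d=np.array([d[0]/r*np.sin(r),d[1]/r*np.sin(r),np.cos(r)]) if r>1e-9 else np.array([0,0,1.])
    return -V[:3,:3].T@V[:3,3],V[:3,:3].T@(d/np.linalg.norm(d))
def plane(n,p,z,info=None):
    o,d=ray(n,p,info);return o+d*(z-o[2])/d[2]
def tri(a,b):
    (o,d),(q,e)=a,b
    s=np.linalg.lstsq(np.c_[d,-e],q-o,rcond=None)[0]
    A,B=o+s[0]*d,q+s[1]*e
    return (A+B)/2,np.linalg.norm(A-B)
E
python3 - <<'E'
from h import *
s=cv2.imread("pics/side0.png");c=cv2.imread("pics/scene0.png")
up=lambda im,x,y,w,h,k:cv2.resize(im[y:y+h,x:x+w],None,fx=k,fy=k,interpolation=cv2.INTER_CUBIC)
A=up(s,135,125,66,50,6);B=up(c,328,255,66,50,6);C=up(s,290,200,66,50,6);D=up(c,180,120,66,50,6)
cv2.imwrite("pics/crop1.png",np.vstack([np.hstack([A,B]),np.hstack([C,D])]))
# plate corners on side image
hsv=cv2.cvtColor(s,cv2.COLOR_BGR2HSV)
m=((hsv[...,0]<20)|(hsv[...,0]>170))&(hsv[...,2]<110)&(hsv[...,1]>80)
m=m.astype(np.uint8)*255
for k in cv2.findContours(m,cv2.RETR_EXTERNAL,cv2.CHAIN_APPROX_NONE)[0]:
    if cv2.contourArea(k)>250:
        print(cv2.contourArea(k),cv2.boundingRect(k));ap=cv2.approxPolyDP(k,4,True)[:,0];
        print(ap.tolist(),[plane("side",p,.125).round(3).tolist() for p in ap])
E
```

```text
1034.0 (341, 228, 53, 39)
[[365, 228], [341, 249], [370, 266], [393, 244]] [[0.657, -0.319, 0.125], [0.574, -0.323, 0.125], [0.577, -0.385, 0.125], [0.657, -0.382, 0.125]]
655.5 (306, 211, 39, 31)
[[318, 211], [306, 232], [332, 241], [344, 219]] [[0.63, -0.219, 0.125], [0.562, -0.246, 0.125], [0.579, -0.298, 0.125], [0.649, -0.273, 0.125]]
```

View pics/crop1.png

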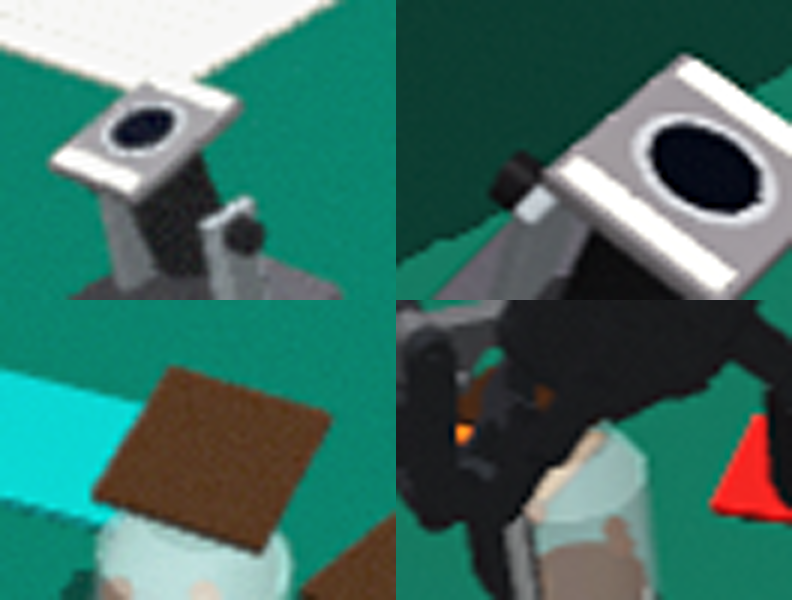

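The crop confirms the smoked plate on the rusty bottle, with corners at side (318,211), (306,232), (332,241) and (344,219). The camera front shows its two light bars and lens in both views. I'll triangulate the camera next.

```bash
python3 - <<'E'
from h import *
S=lambda X,Y:((X+.5)/6-.5+135,(Y+.5)/6-.5+125)
C=lambda X,Y:((X+.5)/6-.5+328,(Y+.5)/6-.5+255)
def front(n,im,seed):
    hsv=cv2.cvtColor(im,cv2.COLOR_BGR2HSV)
    m=(hsv[...,2]<50).astype(np.uint8)
    k,l,st,ce=cv2.connectedComponentsWithStats(m)
    j=l[int(seed[1]),int(seed[0])];e=cv2.fitEllipse(np.argwhere(l==j)[:,::-1].astype(np.float32));print(n,st[j],ce[j]);return ce[j]
s=cv2.imread("pics/side0.png");c=cv2.imread("pics/scene0.png")
a=front("side",s,S(142,129));b=front("scene",c,C(309,168))
L,e=tri(ray("side",a),ray("scene",b));print("lens",L,e)
pts={"A":tri(ray("side",S(242,98)),ray("scene",C(154,165))),
"B":tri(ray("side",S(143,83)),ray("scene",C(339,290))),
"D":tri(ray("side",S(137,192)),ray("scene",C(287,55)))}
for k,(p,e) in pts.items():print(k,p.round(4),e.round(4))
A,B,D=[pts[k][0] for k in"ABD"]
print(np.linalg.norm(A-B),np.linalg.norm(A-D))
n=np.cross(D-A,B-A);n/=np.linalg.norm(n);print(n,np.degrees(np.arccos(abs(n[2]))),(B+D)/2)
y=B-A;print("short yaw",np.degrees(np.arctan2(y[1],y[0])),"long yaw",np.degrees(np.arctan2((D-A)[1],(D-A)[0])))
E
```

```text
side [155 144   8   5  31] [158.48387097 145.93548387]
scene [371 276  17  14 178] [379.0505618  282.69662921]
lens [0.53595107 0.28382375 0.11834613] 0.0007392404865669123
A [0.5777 0.2636 0.1265] 0.0011
B [0.5568 0.317  0.1216] 0.0022
D [0.5093 0.2483 0.1099] 0.0007
0.057640760478416216 0.07201617126165277
[ 0.23652117  0.0023072  -0.9716236 ] 13.681970922684343 [0.53303105 0.2826876  0.11572216]
short yaw 111.38421654434546 long yaw -167.4503279240999
```

>>> jog_arm:
  series:
    - [[0,-0.13,0],[0,0.077,0],1]
    - [[0,-0.13,0],[0,0.077,0],1]
    - [[0,-0.13,0],[0,0.077,0],1]
    - [[0,-0.13,0],[0,0.077,0],1]
    - [[0,-0.13,0],[0,0.077,0],1]
    - [[0,-0.13,0],[0,0.077,0],1]
    - [[0,-0.13,0],[0,0.077,0],1]
    - [[0,-0.13,0],[0,0.077,0],1]
    - [[0,-0.13,0],[0,0.077,0],1]
    - [[0,-0.13,0],[0,0.077,0],1]
    - [[0,0,0],[0,0,0],1]

```text
time: 1.07
position: [0.6717, -0.0001, 0.2964]
ee_rot: [-1.351, 0.98, -0.964]
force: [-0.5, 0.5, 0.9]
opening: 0.0857
```

```bash
cat >> h.py <<'E'
def go(pos,Rt=None):
    s=robot.state();p=s["position"];M=R.from_rotvec(s["ee_rot"])
    d=M.inv().apply(np.array(pos)-p)/.04
    print("t",s["time"].__round__(2),"pos",p.round(4),"shift units(total)",d.round(3),"len mm",round(np.linalg.norm(d)*40,1),"force",s["force"].round(1),"open",round(s["opening"],4))
    print("toolaxes",M.as_matrix().T.round(3).tolist(),"J",s["joints"].round(2))
    if Rt is not None:
        r=(M.inv()*Rt).as_rotvec();print("turn units(total)",(r/(np.pi/2)).round(4),"deg",np.degrees(r).round(2))
E
python3 -c "
from h import *
go([.46,.27,.30])"
```

```text
t 1.07 pos [ 6.717e-01 -1.000e-04  2.964e-01] shift units(total) [-8.071 -0.03  -2.91 ] len mm 343.2 force [-0.5  0.5  0.9] open 0.0857
toolaxes [[0.313, -0.95, -0.003], [-0.012, -0.0, -1.0], [0.95, 0.313, -0.011]] J [-0.3   0.45  0.3   1.51 -0.14  1.21 -1.23]
```

>>> jog_arm:
  series:
    - [[-0.35,0,-0.12],[0,0,0],1]
    - [[-0.67,0,-0.24],[0,0,0],1]
    - [[-0.67,0,-0.24],[0,0,0],1]
    - [[-0.67,0,-0.24],[0,0,0],1]
    - [[-0.67,0,-0.24],[0,0,0],1]
    - [[-0.67,0,-0.24],[0,0,0],1]
    - [[-0.67,0,-0.24],[0,0,0],1]
    - [[-0.67,0,-0.24],[0,0,0],1]
    - [[-0.67,0,-0.24],[0,0,0],1]
    - [[-0.67,0,-0.24],[0,0,0],1]
    - [[-0.67,0,-0.24],[0,0,0],1]
    - [[-0.67,0,-0.24],[0,0,0],1]
    - [[-0.35,0,-0.12],[0,0,0],1]
    - [[0,0,0],[0,0,0],1]
    - [[0,0,0],[0,0,0],1]

```text
time: 2.32
position: [0.4414, 0.2742, 0.2906]
ee_rot: [-1.382, 0.936, -0.92]
force: [-0.2, -0.8, 0.7]
opening: 0.0851
```

```bash
python3 -c "
from h import *
import pickle
go([.46,.27,.30])
i=camera_info('wrist');im=camera('wrist')[:,:,::-1];cv2.imwrite('pics/w1.png',im);pickle.dump(i,open('w1.pkl','wb'))
cv2.imwrite('pics/w1b.png',cv2.resize(im,(796,597),interpolation=cv2.INTER_CUBIC))"
```

```text
t 2.32 pos [0.4414 0.2742 0.2906] shift units(total) [ 0.271 -0.242  0.388] len mm 21.3 force [-0.2 -0.8  0.7] open 0.0851
toolaxes [[0.37, -0.929, 0.002], [-0.017, -0.009, -1.0], [0.929, 0.37, -0.02]] J [-0.78  0.19  0.13  1.87 -0.03  1.11 -1.84]
```

View pics/w1b.png

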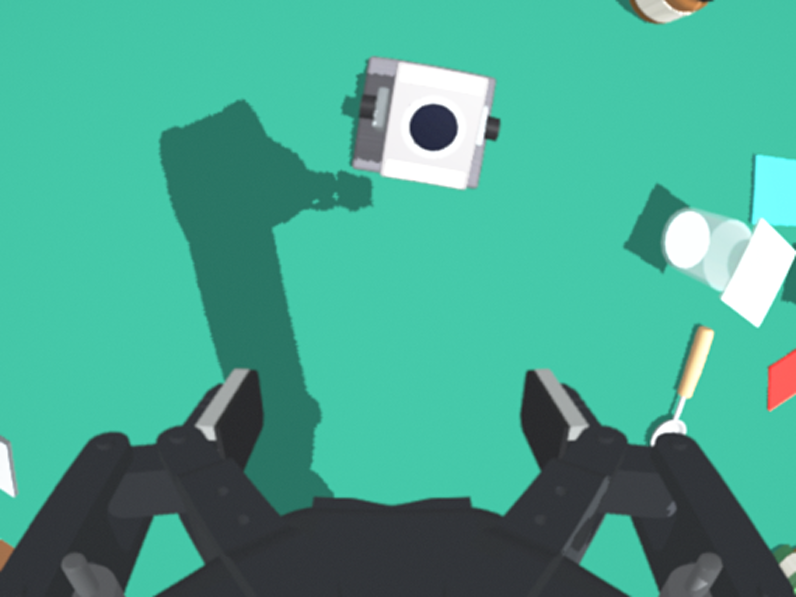

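The wrist view shows the bench camera clearly (lens at (433,127) in the enlarged picture, front corners around it). I'll fit the front from its corners.

```bash
python3 - <<'E'
from h import *
import pickle
i=pickle.load(open('w1.pkl','rb'));im=cv2.imread('pics/w1.png')
hsv=cv2.cvtColor(im,cv2.COLOR_BGR2HSV)
m=((hsv[...,2]>205)&(hsv[...,1]<50)).astype(np.uint8)
k,l,st,ce=cv2.connectedComponentsWithStats(m)
j=l[int(100*512/796*1.0)+0, int(400*512/796)] or l[int(170*512/796),int(430*512/796)]
mm=(l==j).astype(np.uint8);print(st[j])
h=cv2.convexHull(cv2.findContours(mm,0,1)[0][0]);print(cv2.approxPolyDP(h,3,True)[:,0].tolist())
q=cv2.approxPolyN(h,4)[0].astype(float) if hasattr(cv2,'approxPolyN') else None;print(q)
d=(hsv[...,2]<90).astype(np.uint8);k,l,st,ce=cv2.connectedComponentsWithStats(d);lc=ce[l[82,278]];print("lens px",lc)
L2=None
o,dv=ray('wrist',lc,i)
a,b=(158.48387,145.93548),(379.05056,282.69663)
for n,p in(("side",a),("scene",b)):
    print(n,[np.round(v,4) for v in tri(ray(n,p),(o,dv))])
# least-squares 3-ray lens
A=np.zeros((3,3));r=np.zeros(3)
for oo,dd in(ray("side",a),ray("scene",b),(o,dv)):
    P=np.eye(3)-np.outer(dd,dd);A+=P;r+=P@oo
L=np.linalg.solve(A,r);print("lens",L.round(4))
for tilt in(12,14,16):
    t=np.radians(tilt)
    for it in range(1):
        n=np.array([-np.sin(t),0,np.cos(t)])
        pts=[]
        for p in q:
            oo,dd=ray('wrist',p,i);pts.append(oo+dd*((L-oo)@n)/(dd@n))
        pts=np.array(pts);E=[pts[(x+1)%4]-pts[x] for x in range(4)]
        print(tilt,"centre",pts.mean(0).round(4),[(round(np.linalg.norm(e)*1e3,1),round(np.degrees(np.arctan2(e[1],e[0])),1)) for e in E])
# PnP
nr=np.array([(lambda v:v[:2]/v[2])(np.array(i["view"])[:3,:3]@ray('wrist',p,i)[1]) for p in q])
E

```

```text
[ 245   40   69   82 3603]
[[257, 40], [313, 50], [310, 92], [298, 121], [245, 112]]
[[325.  52.]
 [299. 122.]
 [244. 112.]
 [256.  39.]]
lens px [278.35488722  81.51729323]
side [array([0.535 , 0.283 , 0.1191]), np.float64(0.0003)]
scene [array([0.535 , 0.2829, 0.1163]), np.float64(0.0001)]
lens [0.5355 0.2834 0.1183]
12 centre [0.536  0.2806 0.1184] [(np.float64(76.5), np.float64(-175.5)), (np.float64(57.1), np.float64(102.1)), (np.float64(75.3), np.float64(12.4)), (np.float64(67.4), np.float64(-77.5))]
14 centre [0.5358 0.2806 0.1184] [(np.float64(76.8), np.float64(-175.1)), (np.float64(57.3), np.float64(102.1)), (np.float64(75.8), np.float64(12.4)), (np.float64(67.0), np.float64(-77.6))]
16 centre [0.5357 0.2806 0.1183] [(np.float64(77.1), np.float64(-174.7)), (np.float64(57.5), np.float64(102.2)), (np.float64(76.3), np.float64(12.4)), (np.float64(66.7), np.float64(-77.7))]
```

```bash
python3 - <<'E'
from h import *
import pickle
from scipy.optimize import least_squares
i=pickle.load(open('w1.pkl','rb'))
S=lambda X,Y:((X+.5)/6-.5+135,(Y+.5)/6-.5+125)
C=lambda X,Y:((X+.5)/6-.5+328,(Y+.5)/6-.5+255)
obs=[("side",S(242,98),1,-1),("side",S(143,83),1,1),("side",S(137,192),-1,-1),("side",S(50,163),-1,1),
("scene",C(154,165),1,-1),("scene",C(339,290),1,1),("scene",C(287,55),-1,-1),
("wrist",(256,38.5),1,1),("wrist",(314,49.7),1,-1),("wrist",(299.5,122.5),-1,-1),("wrist",(243.5,112.5),-1,1),
("side",(158.484,145.935),0,0),("scene",(379.05,282.697),0,0),("wrist",(278.35,81.52),0,0)]
rays=[ray(n,p,i if n=="wrist" else None) for n,p,_,_ in obs]
def frame(v):
    return R.from_euler("zy",[v[3],-v[4]]).as_matrix()
def f(v):
    M=frame(v);out=[]
    for (o,d),(n,p,a,b) in zip(rays,obs):
        w=v[:3]+M@[a*.038,b*.029,0]-o;out+=list((w-d*(d@w))*(3 if a==0 else 1))
    return np.array(out)*1e3
r=least_squares(f,[.535,.283,.118,.21,.24],loss="soft_l1")
v=r.x;print("lens",v[:3].round(4),"yaw,tilt",np.degrees(v[3:]).round(2),"hinge z pred",(.07+.05*np.cos(v[4])).round(4))
print(np.linalg.norm(f(v).reshape(-1,3),axis=1).round(1))
M=frame(v);print(M.round(3).tolist());np.save("cam.npy",np.c_[M,v[:3]])
go([.52,-.29,.29])
E
```

```text
lens [0.5354 0.2833 0.1179] yaw,tilt [13.23 13.11] hinge z pred 0.1187
[1.4 8.9 2.6 1.8 0.6 4.9 3.7 1.4 0.6 0.8 0.6 2.6 1.5 1.8]
[[0.948, -0.223, -0.227], [0.229, 0.973, 0.0], [0.221, -0.052, 0.974]]
t 2.37 pos [0.4415 0.2741 0.2906] shift units(total) [13.831  0.103 -3.377] len mm 569.5 force [ 0.9  0.1 -0.3] open 0.0856
toolaxes [[0.369, -0.929, 0.002], [-0.018, -0.009, -1.0], [0.929, 0.369, -0.02]] J [-0.78  0.19  0.13  1.87 -0.03  1.11 -1.84]
```

```bash
python3 - <<'E'
from h import *
import pickle
from scipy.optimize import least_squares
i=pickle.load(open('w1.pkl','rb'))
S=lambda X,Y:((X+.5)/6-.5+135,(Y+.5)/6-.5+125)
C=lambda X,Y:((X+.5)/6-.5+328,(Y+.5)/6-.5+255)
obs=[("side",S(242,98),1,-1),("side",S(137,192),-1,-1),("side",S(50,163),-1,1),
("scene",C(154,165),1,-1),("scene",C(339,290),1,1),("scene",C(287,55),-1,-1),
("wrist",(256,38.5),1,1),("wrist",(314,49.7),1,-1),("wrist",(299.5,122.5),-1,-1),("wrist",(243.5,112.5),-1,1),
("side",(158.484,145.935),0,0),("scene",(379.05,282.697),0,0),("wrist",(278.35,81.52),0,0)]
rays=[ray(n,p,i if n=="wrist" else None) for n,p,_,_ in obs]
frame=lambda v:R.from_euler("ZY",[v[3],-v[4]]).as_matrix()
def f(v):
    M=frame(v);out=[]
    for (o,d),(n,p,a,b) in zip(rays,obs):
        w=v[:3]+M@[a*.038,b*.029,0]-o;out+=list((w-d*(d@w))*(3 if a==0 else 1))
    return np.array(out)*1e3
v=least_squares(f,[.535,.283,.118,.21,.24],loss="soft_l1").x
print("lens",v[:3].round(4),"yaw,tilt",np.degrees(v[3:]).round(2),"hinge z pred",(.07+.05*np.cos(v[4])).round(4))
print(np.linalg.norm(f(v).reshape(-1,3),axis=1).round(1))
M=frame(v);print(M.round(3).tolist());np.save("cam.npy",np.c_[M,v[:3]])
E
```

```text
lens [0.5355 0.2833 0.1183] yaw,tilt [13.32 14.89] hinge z pred 0.1183
[1.6 3.3 1.7 0.8 2.7 1.6 1.3 0.7 1.6 0.4 1.5 2.1 2. ]
[[0.94, -0.23, -0.25], [0.223, 0.973, -0.059], [0.257, 0.0, 0.966]]
```

>>> jog_arm:
  series:
    - [[0.4,0,-0.1],[0,0,0],1]
    - [[0.85,0,-0.2],[0,0,0],1]
    - [[0.85,0,-0.2],[0,0,0],1]
    - [[0.85,0,-0.2],[0,0,0],1]
    - [[0.85,0,-0.2],[0,0,0],1]
    - [[0.85,0,-0.2],[0,0,0],1]
    - [[0.85,0,-0.2],[0,0,0],1]
    - [[0.85,0,-0.2],[0,0,0],1]
    - [[0.85,0,-0.2],[0,0,0],1]
    - [[0.85,0,-0.2],[0,0,0],1]
    - [[0.85,0,-0.2],[0,0,0],1]
    - [[0.85,0,-0.2],[0,0,0],1]
    - [[0.85,0,-0.2],[0,0,0],1]
    - [[0.85,0,-0.2],[0,0,0],1]
    - [[0.85,0,-0.2],[0,0,0],1]
    - [[0.85,0,-0.2],[0,0,0],1]
    - [[0.5,0,-0.2],[0,0,0],1]
    - [[0,0,0],[0,0,0],1]
    - [[0,0,0],[0,0,0],1]

```text
time: 3.95
position: [0.5176, -0.344, 0.2953]
ee_rot: [-1.389, 0.942, -0.942]
force: [-0.9, 0.3, -0.1]
opening: 0.0851
```

```bash
python3 -c "
from h import *
import pickle
go([.52,-.29,.29])
i=camera_info('wrist');im=camera('wrist')[:,:,::-1];cv2.imwrite('pics/w2.png',im);pickle.dump(i,open('w2.pkl','wb'))
cv2.imwrite('pics/w2b.png',cv2.resize(im,(796,597),interpolation=cv2.INTER_CUBIC))"
```

```text
t 3.95 pos [ 0.5176 -0.344   0.2953] shift units(total) [-1.244  0.099  0.537] len mm 54.3 force [-0.9  0.3 -0.1] open 0.0851
toolaxes [[0.355, -0.935, 0.017], [-0.017, -0.024, -1.0], [0.935, 0.354, -0.024]] J [ 0.07  0.38  0.54  1.66 -0.18  1.15 -0.56]
```

View pics/w2b.png

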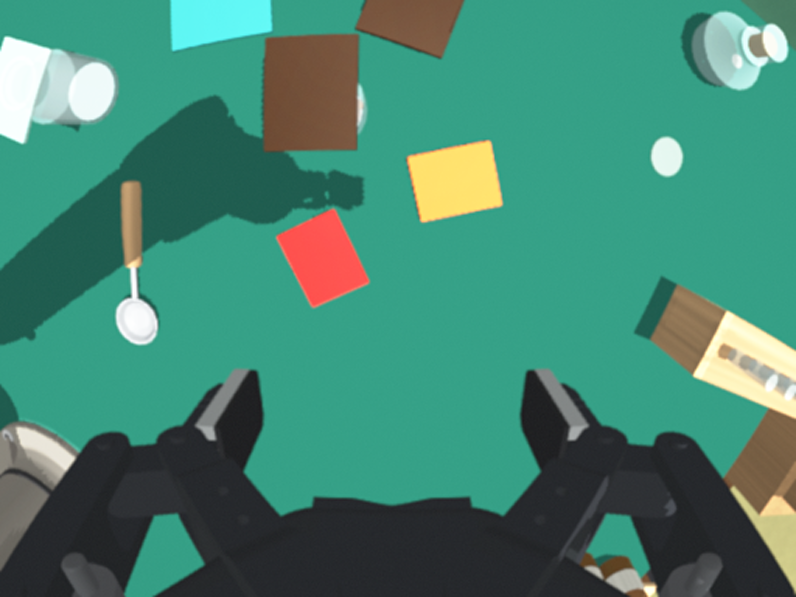

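The wrist view shows the smoked plate at (265–359, 35–150) in the enlarged picture, on the bottle. The larger brown look-alike is at its upper right. Now measuring the plate.

```bash
python3 - <<'E'
from h import *
import pickle
i=pickle.load(open('w2.pkl','rb'));im=cv2.imread('pics/w2.png')
hsv=cv2.cvtColor(im,cv2.COLOR_BGR2HSV)
m=((hsv[...,0]<20)&(hsv[...,1]>90)&(hsv[...,2]<150)).astype(np.uint8)
k,l,st,ce=cv2.connectedComponentsWithStats(m,connectivity=4)
j=l[60,200];mm=cv2.morphologyEx((l==j).astype(np.uint8),cv2.MORPH_OPEN,np.ones((3,3)));print(st[j])
h=cv2.convexHull(max(cv2.findContours(mm,0,1)[0],key=cv2.contourArea))
q=cv2.approxPolyN(h,4)[0].astype(float);print(q.tolist())
P=np.array([plane('wrist',p,.125,i) for p in q])
for x in range(4):
    e=P[(x+1)%4]-P[x];print(round(np.linalg.norm(e)*1e3,1),round(np.degrees(np.arctan2(e[1],e[0])),1))
c=P.mean(0);print("centre",c.round(4))
yaw=np.radians(19.5)
go([c[0],c[1],.20],R.from_matrix(np.c_[[np.sin(yaw),-np.cos(yaw),0],[0,0,-1],[np.cos(yaw),np.sin(yaw),0]]))
E
```

```text
[ 170   23   60   74 4292]
[[230.0, 23.0], [228.0, 95.0], [170.0, 96.0], [170.0, 23.0]]
72.8 -160.8
58.1 109.7
75.3 20.5
59.8 -72.7
centre [ 0.6063 -0.2583  0.125 ]
t 4.0 pos [ 0.5172 -0.3442  0.2953] shift units(total) [-1.259  2.292  2.902] len mm 156.3 force [-0.2 -1.1 -0.1] open 0.0853
toolaxes [[0.354, -0.935, 0.017], [-0.017, -0.025, -1.0], [0.935, 0.354, -0.024]] J [ 0.07  0.38  0.54  1.66 -0.18  1.15 -0.56]
turn units(total) [0.0155 0.0137 0.011 ] deg [1.39 1.23 0.99]
```

>>> jog_arm:
  series:
    - [[-0.18,0.32,0.41],[0.003,0.002,0.002],1]
    - [[-0.18,0.32,0.41],[0.003,0.002,0.002],1]
    - [[-0.18,0.32,0.41],[0.003,0.002,0.002],1]
    - [[-0.18,0.32,0.41],[0.003,0.002,0.002],1]
    - [[-0.18,0.32,0.41],[0.003,0.002,0.002],1]
    - [[-0.18,0.32,0.41],[0,0.002,0],1]
    - [[-0.1,0.15,0.2],[0,0,0],1]
    - [[0,0,0],[0,0,0],1]
    - [[0,0,0],[0,0,0],1]

```text
time: 4.75
position: [0.6102, -0.2425, 0.1982]
ee_rot: [-1.352, 0.947, -0.935]
force: [-0.2, -0.5, 0.0]
opening: 0.0855
```

```bash
cat > g.py <<'E'
from h import *
import sys
yaw=np.radians(19.4)
G=R.from_matrix(np.c_[[np.sin(yaw),-np.cos(yaw),0],[0,0,-1],[np.cos(yaw),np.sin(yaw),0]])
go([.6063,-.2583,float(sys.argv[1])],G)
E
python3 g.py .119
```

```text
t 4.75 pos [ 0.6102 -0.2425  0.1982] shift units(total) [ 0.355  1.976 -0.231] len mm 80.8 force [-0.2 -0.5  0. ] open 0.0855
toolaxes [[0.35, -0.937, -0.009], [-0.003, 0.009, -1.0], [0.937, 0.35, 0.0]] J [-0.04  0.53  0.46  1.67 -0.28  1.01 -0.7 ]
turn units(total) [-0.0002  0.0123 -0.0059] deg [-0.02  1.11 -0.53]
```

>>> jog_arm:
  series:
    - [[0.12,0.2,-0.08],[0,0.006,-0.003],1]
    - [[0.12,0.25,-0.08],[0,0.006,-0.003],1]
    - [[0.12,0.25,-0.07],[0,0,0],1]
    - [[0,0.25,0],[0,0,0],1]
    - [[0,0,0],[0,0,0],1]
    - [[0,0,0],[0,0,0],1]

```text
time: 5.25
position: [0.6037, -0.2655, 0.1577]
ee_rot: [-1.35, 0.959, -0.965]
force: [0.2, 0.3, 0.5]
opening: 0.0852
```

```bash
python3 g.py .119
```

```text
t 5.25 pos [ 0.6037 -0.2655  0.1577] shift units(total) [-0.154  0.966  0.12 ] len mm 39.4 force [0.2 0.3 0.5] open 0.0852
toolaxes [[0.325, -0.946, 0.004], [0.002, -0.004, -1.0], [0.946, 0.325, 0.0]] J [ 0.    0.58  0.45  1.7  -0.3   0.93 -0.67]
turn units(total) [-0.0001 -0.0049  0.0027] deg [-0.01 -0.44  0.24]
```

>>> jog_arm:
  series:
    - [[-0.05,0.15,0.04],[0,-0.003,0.002],1]
    - [[-0.05,0.15,0.04],[0,0,0],1]
    - [[0,0.15,0],[0,0,0],1]
    - [[0,0.15,0],[0,0,0],1]
    - [[0,0.1,0],[0,0,0],1]
    - [[0,0.05,0],[0,0,0],1]
    - [[0,0,0],[0,0,0],1]
    - [[0,0,0],[0,0,0],1]

```text
time: 5.92
position: [0.6059, -0.2604, 0.1249]
ee_rot: [-1.349, 0.957, -0.959]
force: [0.8, 0.3, -0.7]
opening: 0.0857
```

```bash
python3 - <<'E'
import sys;sys.argv=["g",".119"]
exec(open("g.py").read())
im=camera("side")[:,:,::-1];im2=camera("wrist")[:,:,::-1]
a=cv2.resize(im[170:290,260:400],(448,384),interpolation=cv2.INTER_CUBIC)
b=cv2.resize(im2[192:,80:432],(352,192))
cv2.imwrite("pics/p1.png",np.hstack([a,np.vstack([b,b*0])]))
E
```

```text
t 5.92 pos [ 0.6059 -0.2604  0.1249] shift units(total) [-0.046  0.148  0.026] len mm 6.3 force [ 0.8  0.3 -0.7] open 0.0857
toolaxes [[0.33, -0.944, 0.001], [0.001, -0.0, -1.0], [0.944, 0.33, 0.001]] J [ 0.01  0.61  0.43  1.72 -0.32  0.88 -0.66]
turn units(total) [-0.0008 -0.0017  0.0005] deg [-0.07 -0.15  0.05]
```

View pics/p1.png

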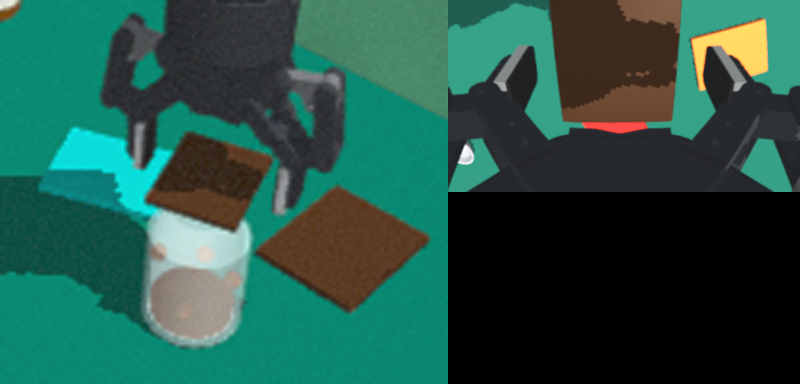

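The jaws straddle the plate: the side view shows a pad on each side of it, and in the wrist view the plate sits about 2 mm left of the jaw centre. I'll make the small correction, lower, and close.

>>> jog_arm:
  series:
    - [[-0.03,0.05,0.02],[0,0,0],1]
    - [[-0.02,0.06,0.01],[0,0,0],1]
    - [[0,0,0],[0,0,0],1]
    - [[0,0,0],[0,0,0],1]

```text
time: 6.35
position: [0.6071, -0.2582, 0.1213]
ee_rot: [-1.348, 0.955, -0.961]
force: [0.4, -0.3, 0.8]
opening: 0.0854
```

>>> jog_arm:
  series:
    - [[0,0,0],[0,0,0],0.8]
    - [[0,0,0],[0,0,0],0.75]
    - [[0,0,0],[0,0,0],0.72]
    - [[0,0,0],[0,0,0],0.69]
    - [[0,0,0],[0,0,0],0.65]
    - [[0,0,0],[0,0,0],0.5]
    - [[0,0,0],[0,0,0],0.3]
    - [[0,0,0],[0,0,0],0]
    - [[0,0,0],[0,0,0],0]
    - [[0,0,0],[0,0,0],0]
    - [[0,0,0],[0,0,0],0]
  force: 40

```text
time: 7.27
position: [0.6074, -0.2583, 0.1219]
ee_rot: [-1.348, 0.955, -0.962]
force: [0.4, -0.0, 0.6]
opening: 0.0585
```

```bash
python3 g.py .119
```

```text
t 7.27 pos [ 0.6074 -0.2583  0.1219] shift units(total) [-0.01   0.072 -0.025] len mm 3.1 force [ 0.4 -0.   0.6] open 0.0585
toolaxes [[0.329, -0.944, 0.003], [0.004, -0.001, -1.0], [0.944, 0.329, 0.004]] J [ 0.01  0.62  0.43  1.72 -0.32  0.87 -0.66]
turn units(total) [-0.0024 -0.0018  0.0016] deg [-0.22 -0.16  0.15]
```

>>> jog_arm:
  series:
    - [[0,-0.04,0],[0,0,0],0]
    - [[0,-0.08,0],[0,0,0],0]
    - [[0,-0.12,0],[0,0,0],0]
    - [[0,-0.2,0],[0,0,0],0]
    - [[0,-0.3,0],[0,0,0],0]
    - [[0,-0.4,0],[0,0,0],0]
    - [[0,-0.5,0],[0,0,0],0]
    - [[0,-0.5,0],[0,0,0],0]
    - [[0,-0.5,0],[0,0,0],0]
    - [[0,-0.3,0],[0,0,0],0]
    - [[0,-0.15,0],[0,0,0],0]
    - [[0,0,0],[0,0,0],0]
    - [[0,0,0],[0,0,0],0]

```text
time: 8.35
position: [0.6065, -0.2591, 0.2603]
ee_rot: [-1.346, 0.952, -0.966]
force: [-0.8, 0.1, -0.4]
opening: 0.0588
```

```bash
python3 - <<'E'
from h import *
c=np.load("cam.npy");M=c[:,:3];L=c[:,3]
T=R.from_matrix(np.c_[-M[:,1],-M[:,2],M[:,0]])
off=np.array([0,.0019,-.001])
tgt=L+.09*M[:,2]-T.apply(off);np.savez("tgt.npz",T=T.as_matrix(),p=tgt,off=off);print("target",tgt)
go(tgt+[0,0,.09],T)
im=camera("side")[:,:,::-1];im2=camera("wrist")[:,:,::-1]
cv2.imwrite("pics/p2.png",np.hstack([cv2.resize(im[100:290,230:400],(340,380)),im2[4:,80:432]]))
E
```

```text
target [0.51344283 0.278096   0.20735773]
t 8.35 pos [ 0.6065 -0.2591  0.2603] shift units(total) [-13.445  -0.981   2.217] len mm 546.5 force [-0.8  0.1 -0.4] open 0.0588
toolaxes [[0.328, -0.945, 0.005], [0.008, -0.003, -1.0], [0.945, 0.328, 0.007]] J [-0.04  0.47  0.49  1.61 -0.24  1.11 -0.72]
turn units(total) [ 0.1607  0.0648 -0.0054] deg [14.46  5.83 -0.48]
```

View pics/p2.png

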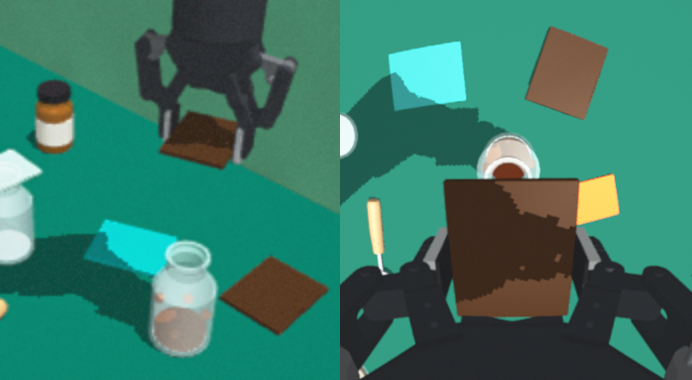

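The side view shows the plate lifted level in the jaws, and the uncovered bottle still standing. Carrying it over now.

>>> jog_arm:
  series:
    - [[-0.2,-0.02,0.04],[0,0,0],0]
    - [[-0.4,-0.04,0.07],[0,0,0],0]
    - [[-0.65,-0.05,0.11],[0,0,0],0]
    - [[-0.8,-0.06,0.13],[0,0,0],0]
    - [[-0.8,-0.06,0.13],[0,0,0],0]
    - [[-0.8,-0.06,0.13],[0,0,0],0]
    - [[-0.8,-0.06,0.13],[0,0,0],0]
    - [[-0.8,-0.06,0.13],[0,0,0],0]
    - [[-0.8,-0.06,0.13],[0,0,0],0]
    - [[-0.8,-0.06,0.13],[0,0,0],0]
    - [[-0.8,-0.06,0.13],[0,0,0],0]
    - [[-0.8,-0.06,0.13],[0,0,0],0]
    - [[-0.8,-0.06,0.13],[0,0,0],0]
    - [[-0.8,-0.06,0.13],[0,0,0],0]
    - [[-0.8,-0.06,0.13],[0,0,0],0]
    - [[-0.65,-0.05,0.1],[0,0,0],0]
    - [[-0.4,0,0.05],[0,0,0],0]
    - [[-0.2,0,0],[0,0,0],0]
    - [[0,0,0],[0,0,0],0]
    - [[0,0,0],[0,0,0],0]

```text
time: 10.12
position: [0.4991, 0.2544, 0.275]
ee_rot: [-1.376, 0.972, -0.945]
force: [1.3, -0.4, -0.1]
opening: 0.0585
```

```bash
cat > t.py <<'E'
from h import *
import sys
z=np.load("tgt.npz");T=z["T"]
go(z["p"]-T[:,1]*float(sys.argv[1]),R.from_matrix(T))
E
python3 t.py .06
```

```text
t 10.12 pos [0.4991 0.2544 0.275 ] shift units(total) [-0.48   0.236  0.16 ] len mm 22.3 force [ 1.3 -0.4 -0.1] open 0.0585
toolaxes [[0.334, -0.943, 0.001], [-0.028, -0.01, -1.0], [0.942, 0.333, -0.03]] J [-0.84  0.28  0.32  1.8  -0.1   1.1  -1.71]
turn units(total) [ 0.1842  0.0683 -0.0075] deg [16.57  6.15 -0.68]
```

>>> jog_arm:
  series:
    - [[-0.06,0.02,0.02],[0.015,0.006,0],0]
    - [[-0.1,0.03,0.03],[0.03,0.01,-0.002],0]
    - [[-0.1,0.03,0.03],[0.03,0.01,-0.002],0]
    - [[-0.1,0.03,0.03],[0.03,0.01,-0.002],0]
    - [[-0.05,0.03,0.03],[0.03,0.01,0],0]
    - [[0,0.02,0],[0.02,0.01,0],0]
    - [[0,0,0],[0.01,0,0],0]
    - [[0,0,0],[0,0,0],0]
    - [[0,0,0],[0,0,0],0]

```text
time: 10.87
position: [0.5036, 0.2545, 0.2659]
ee_rot: [-1.121, 0.883, -1.132]
force: [0.7, -0.5, 0.1]
opening: 0.0587
```

```bash
python3 t.py 0.0
```

```text
t 10.87 pos [0.5036 0.2545 0.2659] shift units(total) [-0.532  1.506  0.019] len mm 63.9 force [ 0.7 -0.5  0.1] open 0.0587
toolaxes [[0.224, -0.974, 0.008], [0.23, 0.045, -0.972], [0.947, 0.22, 0.234]] J [-0.94  0.17  0.35  1.99  0.05  0.78 -1.98]
turn units(total) [ 0.0152 -0.0026  0.0059] deg [ 1.37 -0.24  0.53]
```

>>> jog_arm:
  series:
    - [[-0.06,0.08,0],[0.004,0,0.002],0]
    - [[-0.1,0.16,0],[0.004,0,0.002],0]
    - [[-0.1,0.2,0],[0.004,0,0],0]
    - [[-0.1,0.2,0],[0,0,0],0]
    - [[-0.06,0.2,0],[0,0,0],0]
    - [[-0.03,0.2,0],[0,0,0],0]
    - [[0,0.15,0],[0,0,0],0]
    - [[0,0.08,0],[0,0,0],0]
    - [[0,0,0],[0,0,0],0]
    - [[0,0,0],[0,0,0],0]
    - [[0,0,0],[0,0,0],0]

```text
time: 11.78
position: [0.5142, 0.2756, 0.2094]
ee_rot: [-1.105, 0.874, -1.135]
force: [0.1, -0.0, 0.1]
opening: 0.0585
```

```bash
python3 t.py 0.0;  python3 - <<'E'
from h import *
import pickle
i=camera_info('wrist');w=camera('wrist')[:,:,::-1];s=camera('side')[:,:,::-1];c=camera('scene')[:,:,::-1]
st=robot.state();pickle.dump((i,st),open('w3.pkl','wb'))
for n,x in(("w3",w),("s3",s),("c3",c)):cv2.imwrite(f"pics/{n}.png",x)
k=lambda im,x,y:cv2.resize(im[y:y+75,x:x+100],(400,300),interpolation=cv2.INTER_CUBIC)
cv2.imwrite("pics/q3.png",np.vstack([np.hstack([k(s,110,100),k(c,320,225)]),np.hstack([cv2.resize(w,(400,300)),cv2.resize(c,(400,300))])]))
E
```

```text
t 11.78 pos [0.5142 0.2756 0.2094] shift units(total) [-0.065  0.047 -0.018] len mm 3.3 force [ 0.1 -0.   0.1] open 0.0585
toolaxes [[0.224, -0.974, 0.004], [0.245, 0.052, -0.968], [0.943, 0.218, 0.25]] J [-0.93  0.27  0.33  2.01  0.03  0.64 -1.99]
turn units(total) [ 0.0045 -0.0031  0.0036] deg [ 0.41 -0.28  0.33]
```

View pics/q3.png

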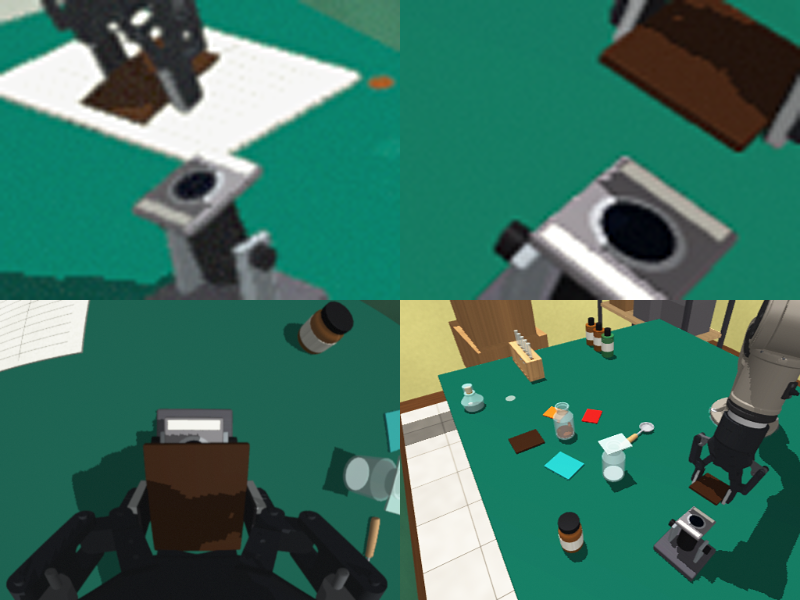

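The crops show the plate held above the camera, parallel to the front by eye, with everything else standing. Next I'll check the plate's pose in the gripper from the wrist picture.

```bash
python3 - <<'E'
from h import *
import pickle
i,st=pickle.load(open('w3.pkl','rb'));im=cv2.imread('pics/w3.png')
hsv=cv2.cvtColor(im,cv2.COLOR_BGR2HSV)
m=((hsv[...,0]<20)&(hsv[...,1]>110)&(hsv[...,2]<150)).astype(np.uint8)
k,l,s,ce=cv2.connectedComponentsWithStats(m,connectivity=4)
j=l[220,250];mm=cv2.morphologyEx((l==j).astype(np.uint8),cv2.MORPH_OPEN,np.ones((3,3)));print(s[j])
h=cv2.convexHull(max(cv2.findContours(mm,0,1)[0],key=cv2.contourArea))
q=cv2.approxPolyN(h,4)[0].astype(float);print(q.tolist())
T=R.from_rotvec(st["ee_rot"]).as_matrix();p=st["position"]
P=[]
for x in q:
    o,d=ray('wrist',x,i);n=T[:,1];c=p+n*(-.0031);t=((c-o)@n)/(d@n);P.append(T.T@(o+t*d-p))
P=np.array(P)*1e3;print(P.round(1).tolist(),"mean",P.mean(0).round(1),[np.linalg.norm(P[a]-P[a-1]).round(1) for a in range(4)])
V=np.array(i["view"])
nr=np.array([(lambda v:v[:2]/v[2])(V[:3,:3]@ray('wrist',x,i)[1]) for x in q])
# object pts in tool-aligned axes (x,z): match order by P
obj=np.array([[np.sign(a[0])*.03,0,np.sign(a[2])*.038] for a in P-P.mean(0)])
ok,rv,tv=cv2.solvePnP(obj,nr,np.eye(3),None,flags=cv2.SOLVEPNP_ITERATIVE)
C2W=V[:3,:3].T;Ro=T.T@C2W@cv2.Rodrigues(rv)[0]
print("PnP rot deg in tool",np.degrees(R.from_matrix(Ro).as_rotvec()).round(2),"pos mm",(T.T@(C2W@(tv[:,0]-V[:3,3])-p)*1e3).round(1))
E
```

```text
[  184   182   135   139 16822]
[[322.0, 183.0], [306.0, 320.0], [194.0, 320.0], [183.0, 183.0]]
[[31.0, -3.1, 37.8], [30.0, -3.1, -39.1], [-30.9, -3.1, -39.3], [-29.5, -3.1, 37.8]] mean [ 0.2 -3.1 -0.7] [np.float64(60.5), np.float64(76.9), np.float64(60.9), np.float64(77.1)]
PnP rot deg in tool [-0.26  0.83  1.47] pos mm [ 0.4 -4.4  0.1]
```

>>> jog_arm:
  series:
    - [[-0.03,0.02,-0.01],[0.002,-0.001,0.002],0]
    - [[-0.03,0.02,0],[0.002,-0.001,0.001],0]
    - [[0,0,0],[0,0,0],0]
    - [[0,0,0],[0,0,0],0]
    - [[0,0,0],[0,0,0],0]
    - [[0,0,0],[0,0,0],0]
    - [[0,0,0],[0,0,0],0]

```text
time: 12.52
position: [0.5141, 0.2786, 0.2094]
ee_rot: [-1.095, 0.869, -1.131]
force: [-0.7, 0.3, 0.4]
opening: 0.0589
```

```bash
python3 t.py 0.0; python3 -c "
from h import *
print(abs(robot.state()['joint_vel']).max())"
```

```text
t 12.52 pos [0.5141 0.2786 0.2094] shift units(total) [ 0.009  0.045 -0.031] len mm 2.2 force [-0.7  0.3  0.4] open 0.0589
toolaxes [[0.229, -0.973, -0.002], [0.252, 0.061, -0.966], [0.94, 0.221, 0.26]] J [-0.94  0.27  0.33  2.02  0.03  0.63 -1.99]
turn units(total) [-0.0017 -0.0011 -0.0009] deg [-0.15 -0.1  -0.08]
0.0016499742780889085
```

>>> jog_arm:
  series:
    - [[0,0.03,-0.02],[0,0,0],0]
    - [[0,0.02,-0.015],[0,0,0],0]
    - [[0,0,0],[0,0,0],0]
    - [[0,0,0],[0,0,0],0]
    - [[0,0,0],[0,0,0],0]
    - [[0,0,0],[0,0,0],0]

```text
time: 13.02
position: [0.5132, 0.2783, 0.2067]
ee_rot: [-1.095, 0.869, -1.131]
force: [0.2, 0.9, 0.2]
opening: 0.0588
```

```bash
python3 t.py 0.0; python3 - <<'E'
from h import *
print(abs(robot.state()['joint_vel']).max())
s=camera('side')[:,:,::-1];c=camera('scene')[:,:,::-1]
cv2.imwrite("pics/f.png",np.hstack([cv2.resize(s,(400,300)),cv2.resize(c,(400,300))]))
E
```

```text
t 13.02 pos [0.5132 0.2783 0.2067] shift units(total) [ 0.006 -0.014  0.01 ] len mm 0.7 force [0.2 0.9 0.2] open 0.0588
toolaxes [[0.229, -0.973, -0.002], [0.252, 0.061, -0.966], [0.94, 0.221, 0.259]] J [-0.94  0.27  0.33  2.02  0.03  0.62 -1.99]
turn units(total) [-0.0015 -0.0012 -0.0008] deg [-0.14 -0.11 -0.07]
0.00246850824182453
```

View pics/f.png

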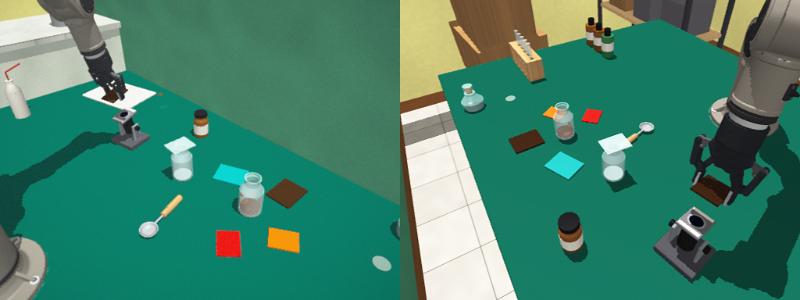

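The plate is within 0.7 mm and 0.2° of the target pose, and both views show everything else standing untouched. Handing in.

```bash
python3 -c "
from bench import order
print(order.hand_in())"
```

```text
the job is handed in; nothing more can be done
None
```

I lifted the smoked plate off the rusty bottle and handed in with it held, motionless, in front of the bench camera's lens. At hand-in the robot's clock read about 13 s of the 34 s allowed.

- **Final pose:** the gripper read 0.7 mm and about 0.2° from the pose I worked out, which puts the plate's underside 90 mm from the lens, centred and lined up. That pose rests on camera calibration good to about 2 mm. The camera tilt I measured (14.9°) agreed with the height of its hinge.
- **Plate in the gripper:** the wrist picture showed the plate centred between the pads to within 1 mm. One check disagreed: a separate fit of its corners put it about 1.3 mm closer to the gripper and turned by up to 1.5°. I put that down to noise and did not correct for it.
- **Other things:** in the last side and scene pictures, both bottles, the clear plate, the spoon, the brown jar and the camera looked unmoved. I judged that by eye and did not measure it. Wrist force stayed near zero in every reading I took.

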